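Weigh the duck with ring weights

TASK

Find out how heavy the duck in the bowl of the toy balance is: thread clay rings (big 80 g, small 40 g) over the post of the other pan, down flat on the pan or on the ring below, until the beam stays level to within about two degrees. The post stands somewhere along its slot, so feel for it with the ring and press only lightly on the balance (a few newtons, never 10). Leave the duck untouched in its bowl, rings that are not needed flat on the tray, and everything else where it is.

Things in the scene. Friction and masses are not known exactly. Their poses are not given: they have to be found in the camera images.
- balance: wooden toy balance on the high chair's tray (tray top 12 mm over the work surface). Origin: centre of the underside of its 120 x 340 x 15 mm base board; y runs along the beam towards the duck's bowl, x across it (at yaw 0 away from the robot), z up. Bowl at y = +130 mm, ring pan at y = -130 mm, in the middle a column with pointer and a 44 mm wide marker plate, 110 mm high
- beam (a joint): beam tilt, rad: 0 level, negative: duck's side lower, positive: ring pan lower; stops at -0.16 and 0.16. A weak spring centres it: left alone and off the stops it rests at 0.0142 rad per 10 g by which the rings outweigh the duck (negative: duck heavier), settled in about a second. Empty, the pans balance. The duck weighs 65 to 190 g, not told
- pan_top (a point): centre of the upper face of the ring pan, a flat rimless wooden disc 100 mm wide, 6 mm thick; axes as balance. It stays horizontal and moves only up and down (130 mm per rad of beam tilt, the bowl opposite); level, it is 85 mm over the balance's underside. It yields downwards under a force of about the missing weight (1 to 3 N) until the beam's stop
- slot (a point): middle of the line on which the post's top lies, 56 mm above pan_top and moving with it. The wooden post, 11 mm thick and 56 mm tall, is bevelled over its top 2 mm to 9 mm. It is clamped in a slot along x of the pan: at y = 0 but anywhere from x = -14 to +14 mm of this point, new each time and not measured; light pushes do not move it. Three rings fit on it
- bowl_in (a point): centre of the flat inner floor of the coral bowl (110 mm wide at the rim, 28 mm high) that carries the duck
- duck_center (a point): hard vinyl duck about 60 mm long and 55 mm high standing in the coral bowl; the point is 25 mm over its flat underside
- big_a_center (a point): big fired-clay ring weight, a flat ring of outer diameter 56 mm, thickness 18 mm, with a through bore of 14 mm; it weighs 80 g. Lies flat on the tray at the start. The point is its centre, half-way up (9 mm over its underside); z is the bore's axis
- big_b_center (a point): second big fired-clay ring weight, a flat ring of outer diameter 56 mm, thickness 18 mm, with a through bore of 14 mm; it weighs 80 g. Lies flat on the tray at the start. The point is its centre, half-way up (9 mm over its underside); z is the bore's axis (same as the other)
- small_center (a point): small fired-clay ring weight, a flat ring of outer diameter 41 mm, thickness 18 mm, with a through bore of 14 mm; it weighs 40 g. Lies flat on the tray at the start. The point is its centre, half-way up (9 mm over its underside); z is the bore's axis
- cup: bamboo cup, 68 mm wide, 75 mm high, standing on the tray; origin at the centre of its underside; leave alone
- spoon: plastic spoon, 150 mm long, lying on the tray beyond the balance; leave alone
- car: wooden toy car, about 40 x 70 x 41 mm, on the tray beyond the ring pan; origin at the centre of its underside; leave alone
- jar: glass food jar, 60 mm wide, 75 mm high, on the bar to the right of the tray; origin at the centre of its underside; leave alone
- milk: white milk bottle, 56 mm wide, 140 mm high, on the bar at the left; origin at the centre of its underside; leave alone
- snack_box: fixed snack box with hinged lid, 110 x 150 x 60 mm, on the bar to the left of the tray; origin at the centre of its underside; not needed
There are look-alikes about, which are no part of the job. Leave any black or purple look-alike of the part that bears big_b_center alone.

How it is judged:
On the way:
1. a ring has been threaded onto the post of the pan (((x of big_a_center in the frame of pan_top between -0.018 and 0.018 m and y of big_a_center in the frame of pan_top between -0.005 and 0.005 m and z of big_a_center in the frame of pan_top between 0.004 and 0.05 m and angle between big_a_center's own z axis and vertical below 0.12 rad) or (x of big_b_center in the frame of pan_top between -0.018 and 0.018 m and y of big_b_center in the frame of pan_top between -0.005 and 0.005 m and z of big_b_center in the frame of pan_top between 0.004 and 0.05 m and angle between big_b_center's own z axis and vertical below 0.12 rad) or (x of small_center in the frame of pan_top between -0.018 and 0.018 m and y of small_center in the frame of pan_top between -0.005 and 0.005 m and z of small_center in the frame of pan_top between 0.004 and 0.05 m and angle between small_center's own z axis and vertical below 0.12 rad))), for 0.2 s.
At the end, for the whole second after the job is handed in: The beam rests within 0.038 rad (2.2 degrees) of level; at least one big ring is threaded on the post; every ring is either threaded on the post and flat (within 7 degrees, within 5 mm of the slot's line) or flat on the tray; the duck is still in its bowl (value of joint beam between -0.038 and 0.038 rad and velocity of joint beam between -0.03 and 0.03 rad/s and ((x of big_a_center in the frame of pan_top between -0.018 and 0.018 m and y of big_a_center in the frame of pan_top between -0.005 and 0.005 m and z of big_a_center in the frame of pan_top between 0.004 and 0.05 m and angle between big_a_center's own z axis and vertical below 0.12 rad) or height (world z) of big_a_center between 0.016 and 0.032 m) and ((x of big_b_center in the frame of pan_top between -0.018 and 0.018 m and y of big_b_center in the frame of pan_top between -0.005 and 0.005 m and z of big_b_center in the frame of pan_top between 0.004 and 0.05 m and angle between big_b_center's own z axis and vertical below 0.12 rad) or height (world z) of big_b_center between 0.016 and 0.032 m) and ((x of small_center in the frame of pan_top between -0.018 and 0.018 m and y of small_center in the frame of pan_top between -0.005 and 0.005 m and z of small_center in the frame of pan_top between 0.004 and 0.05 m and angle between small_center's own z axis and vertical below 0.12 rad and (horizontal distance between small_center and big_a_center below 0.005 m or horizontal distance between small_center and big_b_center below 0.005 m)) or height (world z) of small_center between 0.016 and 0.032 m) and ((x of big_a_center in the frame of pan_top between -0.018 and 0.018 m and y of big_a_center in the frame of pan_top between -0.005 and 0.005 m and z of big_a_center in the frame of pan_top between 0.004 and 0.05 m and angle between big_a_center's own z axis and vertical below 0.12 rad) or (x of big_b_center in the frame of pan_top between -0.018 and 0.018 m and y of big_b_center in the frame of pan_top between -0.005 and 0.005 m and z of big_b_center in the frame of pan_top between 0.004 and 0.05 m and angle between big_b_center's own z axis and vertical below 0.12 rad)) and x of duck_center in the frame of balance between -0.03 and 0.03 m and y of duck_center in the frame of balance between 0.1 and 0.16 m and height (world z) of duck_center above 0.09 m); the robot touches nothing.
It fails at once if a ring is pressed on the balance with more than 10 N (contact force between any of big_a, big_b, small and balance above 10 N).
It fails at once if the robot itself pushes on the balance with more than 10 N (contact force between any of the arm, the fingers and balance above 10 N).
It fails at once if the robot touches the duck (contact force between the fingers and duck above 0.5 N).
It fails at once if a bystander is shifted by more than 30 mm (distance of any of cup, spoon, car, jar, milk from where it was at the start of the episode above 0.03 m).
It also fails if it takes over 72 s, if anything falls off the work surface, if the arm or the gripper's body presses on something with over 40 N, if the wrist force passes 120 N, or if a joint passes its speed limit or range.

ROBOT

A 6-joint arm with a two-finger parallel gripper is mounted at the origin on the work surface. World frame = base frame: x ahead of the robot, y to its left, z up, the work surface at z = 0. Lengths are in m, angles in rad, forces in N, time in s.
With the tool pointing down it reaches from about 0.35 to 0.775 m from the base axis. Payload 5.5 kg.
Tool frame: the origin (TCP) lies at the very end of the fingers, on their centre line; the grasp point (between the pads) lies 19 mm behind it; z points along the fingers, y is the line along which they close (so a half turn about z gives the same grasp; the last joint's range is limited). The gripper opens to 85 mm and grips with 20 to 120 N. Pads are 22 mm wide; open, the fingers measure 114 mm over their backs; the gripper's body (76 mm by 85 mm) begins 54 mm behind the grasp point. The pads swing forward as they close: fully open they stand 13 mm farther back than shut.
Start: joints at [-1.341, 0.313, 0.046, 1.304, 0, 1.431], TCP at [0.208, -0.536, 0.231] pointing down, gripper open.
Joint ranges: [-2.76, 2.76], [-0.86, 1.69], [-1.03, 1.26], [-2.2, 2.34], [-1.47, 1.5], [-3.14, 3.14]. Speed limits (rad/s): [2.57, 2.57, 3.14, 3.14, 3.14, 3.14].

INTERFACE

Orientations are given as a unit quaternion [w, x, y, z].
In Python, from workcell import env, cams, ticket, spotter gives the robot as it stands.
- The arm moves only by the tool jog_arm, never from a script. Its argument "increments" is a list that holds one entry, the list of rows, each a list of 7 numbers: the shift along the tool's x, y, z in units of 0.25 m (1.0 is 0.25 m), then the turn, a rotation vector about the tool's x, y, z in units of 180 degrees (1.0 is 180 degrees), then the closure in counts, from 0 (fully open) to 255 (shut). A call has 1 to 20 rows; each row shifts and turns the commanded pose from where the row before left it, along the tool's axes as they then stand; what a row does not reach is not made up. A row lasts 1/10 s, in which the tool goes at most 50 mm and 8.59 degrees, less where a joint would pass 70% of its speed; a pose out of reach is approached as far as the arm can. A call with a number of a shift or a turn outside -1 to 1 is refused whole. A call with a gripper value outside its range is refused whole. The fingers move at their own pace and stop on an object; "force" is the grip in N (left out, the last holds). Time passes only in rows, so rows that do not move let the fingers close. It gives the time, the measured TCP pose, the force, the opening and the grip force at its end, in the units of the state.
- env.get_state(): the state, without advancing time (a new reading comes with each control period).
- cams.read_camera(name): name is "side" or "top"; returns a dict with "pixels" (384x512x3 uint8, red, green, blue), "fx", "fy", "cx", "cy" (pixels), "xyz" and "attitude" of the camera in the world. Camera axes: x right, y down, z forward; pixel columns grow to the right and rows downward; lengths in m; the calibration is good to about 2 mm. A picture is of the moment at which its call begins. There is no depth.
- ticket.hand_in(): hands the job in; it is judged then, once.
Trained networks look in the newest picture that a camera, given by its name, has taken for a name from the list of things; names that differ only in an ending like _2 or _b are one class to them, and where a whole thing is asked for, a point or a joint stands for the part that bears it (a point fixed in the world has none). Each returns a list of dicts, best first, with "conf" (0 to 1); they miss things now and then, are a little off and sometimes report something else, mostly with a low value. They report only what shows in the picture. A call takes as long as a camera call. They do not tell look-alikes from the thing itself.
- spotter.find_in(target, camera): "uv" ([column, row] in pixels, amid what is visible of it).
- spotter.cut_out(target, camera): "region" (384x512 bool, what is visible of it) and "uv" ([column, row] in pixels, amid what is visible of it).
- spotter.landmark_of(target, camera): "uv" ([column, row] in pixels: a listed point, or the origin of a listed thing).
The state is a dict: "clock": time; "joint_pos": joint angles; "qvel": joint speeds; "tau": joint torques, N m; "tcp_pos": TCP position; "orientation": TCP orientation; "wrist_force": force on the tool from outside, world axes, zero at the start; "ft_torque": the same for the moment, N m; "finger_gap": finger opening in m; "grip_force": force on a finger pad.
Only numpy, scipy, OpenCV 4.12 (cv2) and the standard library are available. Lean on these libraries where they do the work, as an engineer would, in place of code of your own. Each camera call takes 0.05 s, during which the arm holds its last target. There are 200 camera calls.

## Working session

There is one attempt and no reset: what is moved stays moved. The work goes in short steps, Python scripts to look and compute and a tool call to move; the robot and the scene stay as the last step left them, time stands still between calls to the robot, and variables do not carry over. Pictures are saved under pics/ and viewed, at most 10 in all, crops included, and the job is handed in when it is done.

Besides the shell and the picture viewer there is one more tool, called as name(argument=value, ...), one argument or row to a line, values as JSON. jog_arm: Moves the arm, as the interface text tells. Shifts and turns lie within -1 to 1; 1 stands for 0.25 m of shift or 180 degrees of turn. Its arguments: {"type":"object","properties":{"increments":{"type":"array"},"force":{"type":"number"}},"required":["increments"]}

```bash
mkdir -p pics; cat > h.py <<'E'
import numpy as np, cv2
from scipy.spatial.transform import Rotation as R
from workcell import env, cams, ticket, spotter
def rot(c):
    a=np.array(c["attitude"],float)
    return a if a.shape==(3,3) else R.from_quat(a,scalar_first=True).as_matrix()
def ray(c,uv):
    d=rot(c)@np.array([(uv[0]-c["cx"])/c["fx"],(uv[1]-c["cy"])/c["fy"],1])
    return np.array(c["xyz"],float),d/np.linalg.norm(d)
def at_z(c,uv,z):
    o,d=ray(c,uv); return o+d*(z-o[2])/d[2]
def proj(c,p):
    q=rot(c).T@(np.array(p,float)-np.array(c["xyz"])); return np.array([c["cx"]+c["fx"]*q[0]/q[2],c["cy"]+c["fy"]*q[1]/q[2]])
def tri(c1,u1,c2,u2):
    o1,d1=ray(c1,u1);o2,d2=ray(c2,u2)
    s=np.linalg.lstsq(np.c_[d1,-d2],o2-o1,rcond=None)[0]
    a,b=o1+s[0]*d1,o2+s[1]*d2
    return (a+b)/2,np.linalg.norm(a-b)
def save(c,n,s=1): cv2.imwrite(f"pics/{n}.png",cv2.resize(c["pixels"][:,:,::-1],None,fx=s,fy=s,interpolation=cv2.INTER_CUBIC))
E
python3 - <<'E'
from h import *
np.set_printoptions(precision=3,suppress=True)
C={n:cams.read_camera(n) for n in("top","side")}
for n,c in C.items():
    save(c,n+"0",1.5); print(n,c["xyz"],c["attitude"],c["fx"])
for t in "balance pan_top slot bowl_in duck_center big_a_center small_center cup car".split():
    for n in C:
        for r in spotter.landmark_of(t,n)[:4]: print(t,n,np.round(r["uv"],1),round(r["conf"],2), at_z(C[n],r["uv"],.021)[:2])
print(env.get_state())
E
```

```text
top [0.432 0.008 1.252] [ 0.03  -0.696  0.717 -0.013] 387.81126759154415
side [0.488 1.072 0.854] [ 0.006 -0.018  0.888 -0.46 ] 430.749729097928
balance top [132.2 202.2] 0.29 [0.501 0.437]
balance top [321.6 165.4] 0.27 [ 0.601 -0.172]
balance side [241.3 207.6] 0.57 [ 0.571 -0.015]
balance side [241.9 139.8] 0.55 [ 0.598 -0.464]
pan_top top [321.1 165.2] 0.7 [ 0.601 -0.17 ]
pan_top side [242.5 160.1] 0.6 [ 0.585 -0.307]
slot top [326.5 161.6] 0.95 [ 0.612 -0.188]
slot top [193.  217.1] 0.73 [0.448 0.242]
slot side [242.3 141.7] 0.57 [ 0.595 -0.449]
bowl_in top [235.1 171.2] 0.88 [0.591 0.104]
bowl_in side [233.6 218.2] 0.75 [0.591 0.04 ]
duck_center top [236.4 169.8] 0.47 [0.595 0.1  ]
duck_center side [234.7 212.8] 0.8 [0.59  0.013]
big_a_center top [234.3 174.9] 0.54 [0.579 0.107]
big_a_center top [333.4 224.1] 0.51 [ 0.413 -0.202]
big_a_center top [236.8 173.1] 0.18 [0.584 0.099]
big_a_center side [289.6 174. ] 0.63 [ 0.412 -0.219]
small_center top [234.3 169.6] 0.62 [0.596 0.107]
small_center top [286.6 218.4] 0.47 [ 0.435 -0.055]
small_center side [284.9 203. ] 0.48 [ 0.432 -0.046]
small_center side [233.8 210.9] 0.41 [0.593 0.003]
cup top [192.3 216.2] 0.87 [0.451 0.244]
cup side [278.6 269.5] 0.9 [0.454 0.252]
car top [362.2 136.4] 0.71 [ 0.689 -0.305]
car top [274.5 171.2] 0.35 [ 0.587 -0.022]
car top [320.2 164. ] 0.24 [ 0.605 -0.168]
car side [211.3 163.1] 0.62 [ 0.699 -0.28 ]
{'clock': 1.0, 'joint_pos': array([-1.341,  0.313,  0.046,  1.304,  0.   ,  1.431]), 'qvel': array([ 0.   ,  0.001,  0.002,  0.001,  0.003, -0.   ]), 'tau': array([  0.001, -48.047,  29.882,   0.   ,  -0.   ,   0.   ]), 'tcp_pos': array([ 0.208, -0.536,  0.231]), 'orientation': array([0.   , 0.983, 0.184, 0.   ]), 'wrist_force': array([ 0.144,  0.349, -0.332]), 'ft_torque': array([ 0.064, -0.025, -0.015]), 'grip_force': 0.0, 'finger_gap': 0.0854689203334102}
```

View pics/top0.png

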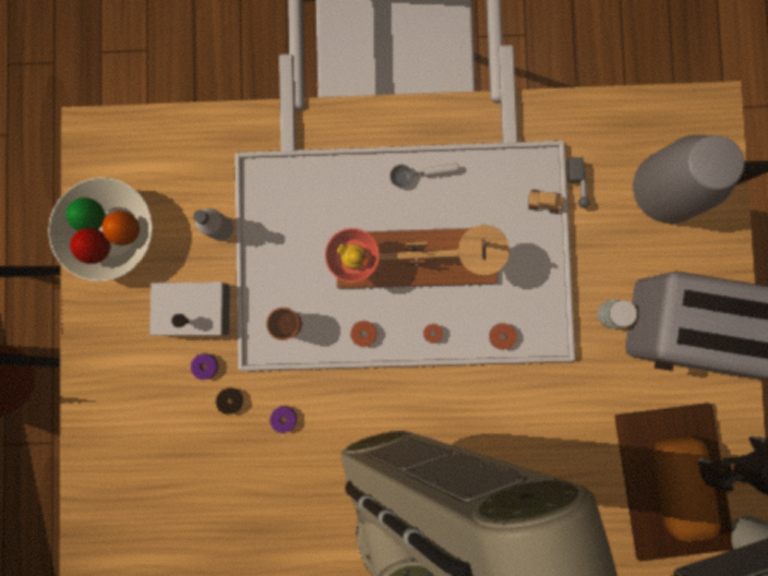

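View pics/side0.png

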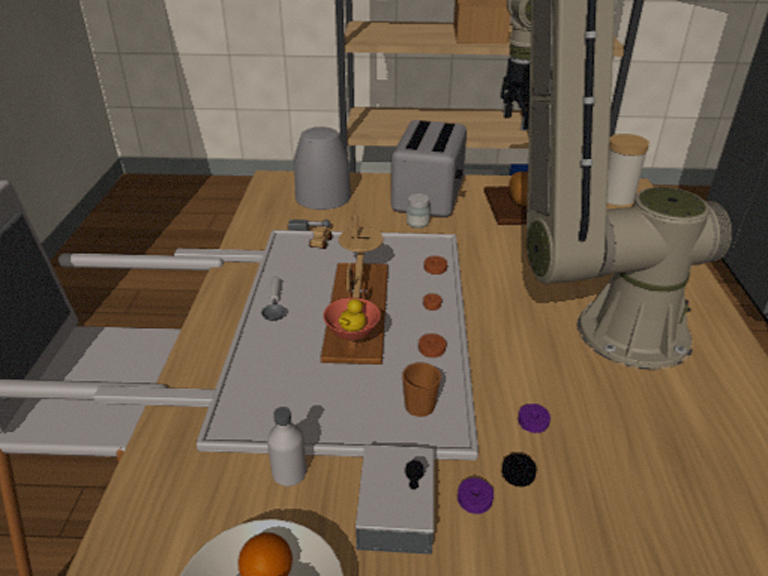

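The top view shows three terracotta rings at about (364,334), (433,333) and (502,336) in the 1.5x picture. The ring pan is at (484,250), the bowl with the duck at (353,256), and purple and black decoys lie off the tray. Next I segment the rings and zoom in on the pan.

```bash
python3 - <<'E'
from h import *
np.set_printoptions(precision=4,suppress=True)
C={n:cams.read_camera(n) for n in("top","side")}
t,s=C["top"],C["side"]
for n,c in C.items():
    hsv=cv2.cvtColor(c["pixels"],cv2.COLOR_RGB2HSV)
    m=(((hsv[...,0]<12)|(hsv[...,0]>172))&(hsv[...,1]>110)&(hsv[...,2]>60)).astype(np.uint8)
    k,_,st,ce=cv2.connectedComponentsWithStats(m)
    for i in range(1,k):
        if 30<st[i,4]<800:
            cnt=max(cv2.findContours((_==i).astype(np.uint8),cv2.RETR_EXTERNAL,cv2.CHAIN_APPROX_NONE)[0],key=len)
            print(n,st[i],ce[i],cv2.minEnclosingCircle(cnt)[0],"z.026",at_z(c,ce[i],.026)[:2])
a=t["pixels"][135:205,275:375]; b=s["pixels"][120:220,200:290]
for q,nm in((a,"pt"),(b,"ps")): pass
A=cv2.resize(a[:,:,::-1],(400*1,280),interpolation=cv2.INTER_CUBIC);B=cv2.resize(b[:,:,::-1],(540,600),interpolation=cv2.INTER_CUBIC)
A=cv2.resize(a[:,:,::-1],(800,560),interpolation=cv2.INTER_CUBIC)
cv2.imwrite("pics/pt.png",A);cv2.imwrite("pics/ps.png",B)
E
```

```text
top [178 205  22  22 218] [189.8165 214.9679] (188.90908813476562, 215.63636779785156) z.026 [0.4551 0.2513]
top [234 214  17  17 221] [242.1267 222.1086] (242.03659057617188, 222.006103515625) z.026 [0.4277 0.0858]
top [283 216  12  12 109] [288.5321 221.7431] (288.5, 221.875) z.026 [ 0.4246 -0.0605]
top [327 216  18  17 230] [335.0478 223.9261] (335.1107482910156, 223.65435791015625) z.026 [ 0.4136 -0.2061]
top [411 272  52  25 367] [435.6567 283.346 ] (436.3448181152344, 283.9569091796875) z.026 [ 0.2216 -0.5081]
top [421 342  11  14  43] [425.907  348.4186] (426.5, 348.5) z.026 [ 0.0255 -0.4675]
side [283 171  15  12 153] [290.0196 176.3464] (290.0, 176.42857360839844) z.026 [ 0.4114 -0.1961]
side [282 196  13  11 108] [287.963  200.9352] (287.9385986328125, 200.5877227783203) z.026 [ 0.422  -0.0506]
side [216 198  38  30 560] [234.0036 211.9661] (234.5, 209.0) z.026 [0.5915 0.0148]
side [279 223  19  15 231] [287.645  229.9481] (287.9344177246094, 229.70492553710938) z.026 [0.4263 0.094 ]
```

View pics/pt.png

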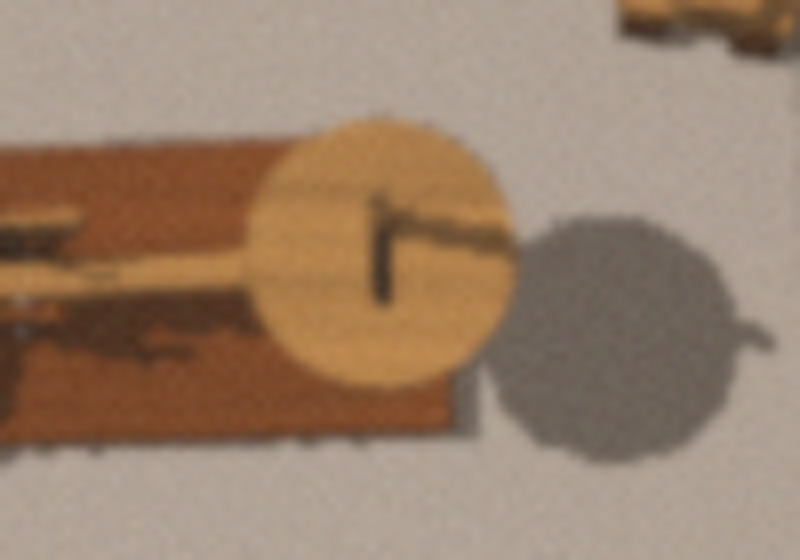

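View pics/ps.png

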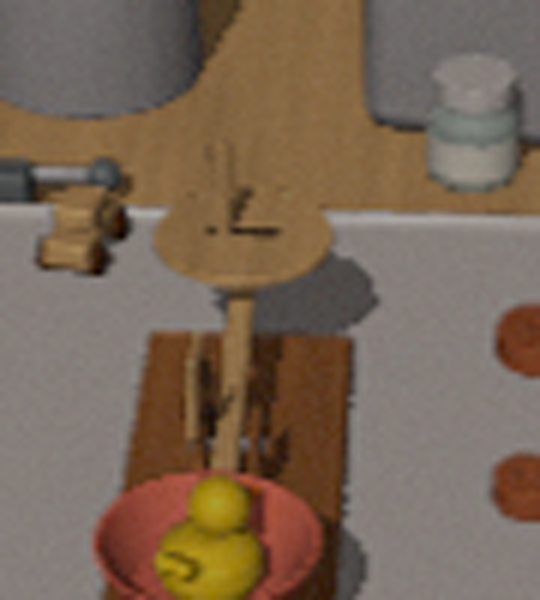

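The crops show the pan disc centred at about (382,252) in the top crop. The slot runs up and down there, and the post stands near its far (+x) end. In the side crop the post is at column ~222 and the slot spans 205–280, so the post sits roughly 10–11 mm to +x.

```bash
cat >> h.py <<'E'
def cyl(c,x,y,z0,z1,r):
    a=np.linspace(0,2*np.pi,60); P=[[x+r*np.cos(t),y+r*np.sin(t),z] for t in a for z in(z0,z1)]
    h=cv2.convexHull(np.array([proj(c,p) for p in P],np.float32)*16)
    m=cv2.moments(h); return np.array([m["m10"]/m["m00"],m["m01"]/m["m00"]])/16
def fitcyl(c,uv,z0,z1,r):
    from scipy.optimize import fsolve
    g=at_z(c,uv,z1)[:2]
    return fsolve(lambda p:cyl(c,p[0],p[1],z0,z1,r)-uv,g)
E
python3 - <<'E'
from h import *
np.set_printoptions(precision=4,suppress=True)
t=cams.read_camera("top");s=cams.read_camera("side")
for n,r,a,b in(("A",.028,(242.1,222.1),(287.65,229.95)),("S",.0205,(288.5,221.8),(287.95,200.9)),("B",.028,(335.05,223.9),(290.0,176.35))):
    print(n,fitcyl(t,np.array(a),.012,.03,r),fitcyl(s,np.array(b),.012,.03,r))
T=lambda u,v:((u+.5)/8-.5+275,(v+.5)/8-.5+135)
S=lambda u,v:((u+.5)/6-.5+200,(v+.5)/6-.5+120)
print("pan top",at_z(t,T(382,252.5),.117),"side",at_z(s,S(243,231),.118))
print("board edge",at_z(t,T(0,443),.027)-at_z(t,T(450,430),.027))
print("slot ends",at_z(t,T(380,195),.118),at_z(t,T(383,303),.118),at_z(s,S(205,231),.118),at_z(s,S(280,231),.118))
print("post base side",at_z(s,S(223,231),.118),"top",at_z(s,S(218,145),.174))
print("tri pan",tri(t,T(382,252.5),s,S(243,231)))
print("rim",at_z(t,(333,238),.012),"proj post top in topcam",)
for p in at_z(t,T(382,252.5),.118),: print(p)
E
```

```text
A [0.4278 0.0859] [0.4259 0.0876]
S [ 0.4245 -0.0605] [ 0.4216 -0.0577]
B [ 0.4137 -0.2066] [ 0.4111 -0.2041]
pan top [ 0.5851 -0.1599  0.117 ] side [ 0.5828 -0.1585  0.118 ]
board edge [0.0003 0.1774 0.    ]
slot ends [ 0.6062 -0.1599  0.118 ] [ 0.5664 -0.1594  0.118 ] [ 0.6038 -0.1576  0.118 ] [ 0.5623 -0.1595  0.118 ]
post base side [ 0.5938 -0.158   0.118 ] top [ 0.5951 -0.1545  0.174 ]
tri pan (array([ 0.584 , -0.1598,  0.1174]), np.float64(0.0022112874140763576))
rim [ 0.3691 -0.2002  0.012 ] proj post top in topcam
[ 0.585  -0.1598  0.118 ]
```

jog_arm(
  increments=[
    [[0, 0, 0, 0, 0, 0.0392, 0], [0, 0, 0, 0, 0, 0.0392, 0], [0, 0, 0, 0, 0, 0.0392, 0], [0.0818, -0.1323, 0, 0, 0, 0, 0], [0.0818, -0.1323, 0, 0, 0, 0, 0], [0.0818, -0.1323, 0, 0, 0, 0, 0], [0.0818, -0.1323, 0, 0, 0, 0, 0], [0.0818, -0.1323, 0, 0, 0, 0, 0], [0.0818, -0.1323, 0, 0, 0, 0, 0], [0.0818, -0.1323, 0, 0, 0, 0, 0], [0.0818, -0.1323, 0, 0, 0, 0, 0], [0.0818, -0.1323, 0, 0, 0, 0, 0], [0.0818, -0.1323, 0, 0, 0, 0, 0], [0, 0, 0.17, 0, 0, 0, 0], [0, 0, 0.17, 0, 0, 0, 0], [0, 0, 0.17, 0, 0, 0, 0], [0, 0, 0.17, 0, 0, 0, 0], [0, 0, 0, 0, 0, 0, 0]],
  ],
  force=25,
)

```text
clock: 3.0
tcp_pos: [0.4083, -0.2024, 0.0568]
orientation: [-0.003, 1.0, 0.0, -0.004]
wrist_force: [-1.6, 0.8, -0.4]
finger_gap: 0.0852
grip_force: 0.0
```

jog_arm(
  increments=[
    [[0.016, 0.012, 0.08, 0, 0, 0, 0], [0, 0, 0.08, 0, 0, 0, 0], [0, 0, 0.02, 0, 0, 0, 0], [0, 0, 0, 0, 0, 0, 0], [0, 0, 0, 0, 0, 0, 120], [0, 0, 0, 0, 0, 0, 120], [0, 0, 0, 0, 0, 0, 120], [0, 0, 0, 0, 0, 0, 120], [0, 0, 0, 0, 0, 0, 120], [0, 0, 0, 0, 0, 0, 120]],
  ],
  force=25,
)

```text
clock: 4.0
tcp_pos: [0.4171, -0.2089, 0.018]
orientation: [0.001, 1.0, 0.0, 0.001]
wrist_force: [-1.5, 1.0, 6.8]
finger_gap: 0.0542
grip_force: 24.6
```

jog_arm(
  increments=[
    [[0, 0, -0.04, 0, 0, 0, 120], [0, 0, -0.12, 0, 0, 0, 120], [0, 0, -0.16, 0, 0, 0, 120], [0, 0, -0.16, 0, 0, 0, 120], [0, 0, -0.16, 0, 0, 0, 120], [0, 0, -0.16, 0, 0, 0, 120], [0, 0, 0, 0, 0, 0, 120], [0, 0, 0, 0, 0, 0, 120]],
  ],
)

```text
clock: 4.8
tcp_pos: [0.4167, -0.2088, 0.2179]
orientation: [0.001, 1.0, 0.0, 0.001]
wrist_force: [-0.2, -0.2, -0.4]
finger_gap: 0.0544
grip_force: 26.6
```

```bash
python3 - <<'E'
from h import *
for i in range(2):
    s=cams.read_camera("side"); st=env.get_state(); print(st["clock"],st["tcp_pos"],st["orientation"],st["wrist_force"],st["finger_gap"])
u=proj(s,st["tcp_pos"]);print(u)
x,y=int(u[0]),int(u[1])
cr=s["pixels"][y-60:y+40,x-60:x+60]
cv2.imwrite("pics/g1.png",cv2.resize(cr[:,:,::-1],(720,600),interpolation=cv2.INTER_CUBIC));print(x-60,y-60)
E
```

```text
4.85 [ 0.41595641 -0.20817572  0.21640721] [1.35846506e-04 9.99999966e-01 1.84522115e-04 1.21019018e-04] [ 0.51396978 -0.30187879 -1.08035068] 0.0537095606701034
4.9 [ 0.41552138 -0.20787768  0.21554065] [-3.85928551e-04  9.99999728e-01  1.59298725e-04 -6.08777177e-04] [-0.67334507 -1.23670189 -2.14764531] 0.053890689353177146
[291.60056956 125.89027025]
231 65
```

View pics/g1.png

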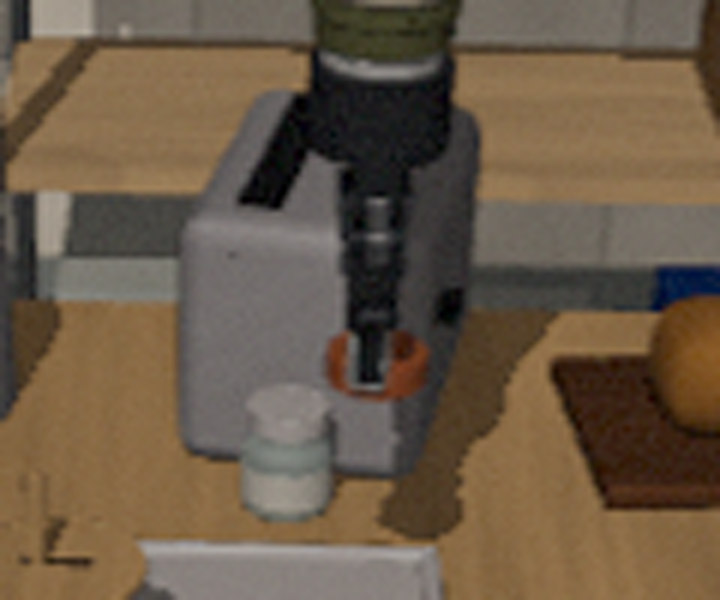

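The picture shows the ring held flat. Its centre is at crop column ~378 and the finger at ~368, so the ring sits about 5 mm to −x of the TCP. I now carry it over the post, allowing for that offset.

jog_arm(
  increments=[
    [[0.147, -0.0395, 0, 0, 0, 0, 120], [0.147, -0.0395, 0, 0, 0, 0, 120], [0.147, -0.0395, 0, 0, 0, 0, 120], [0.147, -0.0395, 0, 0, 0, 0, 120], [0.147, -0.0395, 0, 0, 0, 0, 120], [0, 0, 0.052, 0, 0, 0, 120], [0, 0, 0.052, 0, 0, 0, 120], [0, 0, 0, 0, 0, 0, 120], [0, 0, 0, 0, 0, 0, 120], [0, 0, 0, 0, 0, 0, 120], [0, 0, 0, 0, 0, 0, 120]],
  ],
)

```text
clock: 6.0
tcp_pos: [0.5997, -0.1594, 0.1913]
orientation: [0.0, 1.0, -0.0, 0.001]
wrist_force: [1.0, 0.1, -1.0]
finger_gap: 0.054
grip_force: 26.6
```

```bash
cat > look.py <<'E'
import sys
from h import *
s=cams.read_camera("side"); st=env.get_state(); print(st["clock"],st["tcp_pos"],st["wrist_force"])
x0,y0=200,105
cr=s["pixels"][y0:y0+75,x0:x0+100]
cv2.imwrite(f"pics/{sys.argv[1]}.png",cv2.resize(cr[:,:,::-1],(800,600),interpolation=cv2.INTER_CUBIC))
hsv=cv2.cvtColor(cr,cv2.COLOR_RGB2HSV);m=((hsv[...,0]<12)|(hsv[...,0]>172))&(hsv[...,1]>110)&(hsv[...,2]>60)
k,l,sb,ce=cv2.connectedComponentsWithStats(m.astype(np.uint8))
for i in range(1,k):
    if sb[i,4]>20: print(sb[i],ce[i])
p=st["tcp_pos"];print("8x scale px/m in x",(proj(s,p+[.01,0,0])-proj(s,p))*800)
E
python3 look.py g2
```

```text
6.05 [ 0.59990133 -0.15935998  0.19135388] [ 0.79554783  0.42713587 -0.74379405]
[32 27 13 13 66] [39.86363636 33.66666667]
8x scale px/m in x [-2473.43763668   -55.16467431]
```

View pics/g2.png

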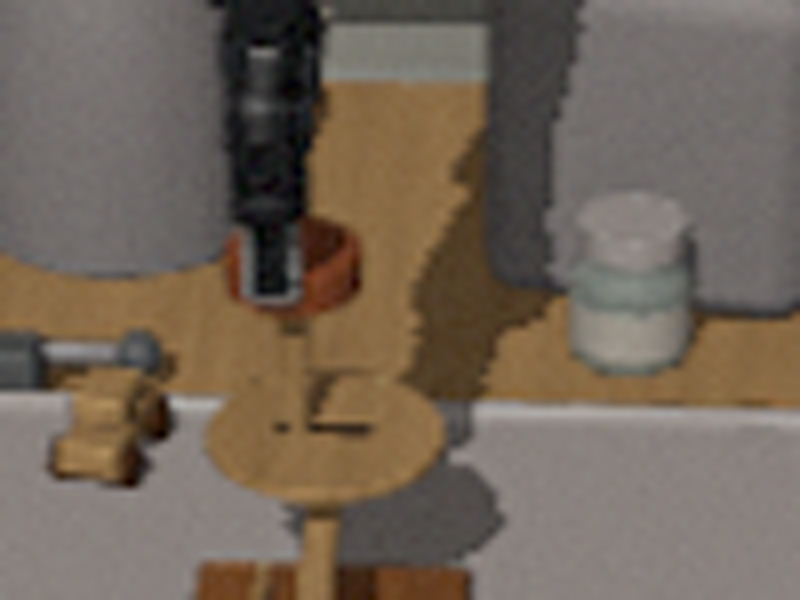

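The picture shows the ring centred at column ~294 and the post at ~295, so they are aligned in x. I now lower it gently by 25 mm; the pan can yield 42 mm.

jog_arm(
  increments=[
    [[0, 0, 0.02, 0, 0, 0, 120], [0, 0, 0.02, 0, 0, 0, 120], [0, 0, 0.02, 0, 0, 0, 120], [0, 0, 0.02, 0, 0, 0, 120], [0, 0, 0.02, 0, 0, 0, 120], [0, 0, 0, 0, 0, 0, 120], [0, 0, 0, 0, 0, 0, 120], [0, 0, 0, 0, 0, 0, 120]],
  ],
)

```text
clock: 6.85
tcp_pos: [0.6001, -0.159, 0.1655]
orientation: [0.0, 1.0, 0.0, 0.0]
wrist_force: [-0.1, -1.0, -0.6]
finger_gap: 0.0537
grip_force: 26.6
```

```bash
python3 look.py g3
```

```text
6.9 [ 0.60017352 -0.15901118  0.16560445] [-0.63713229 -0.15875493 -0.50211843]
[33 34 12 13 66] [39.96969697 40.86363636]
8x scale px/m in x [-2447.76137889   -55.71167745]
```

View pics/g3.png

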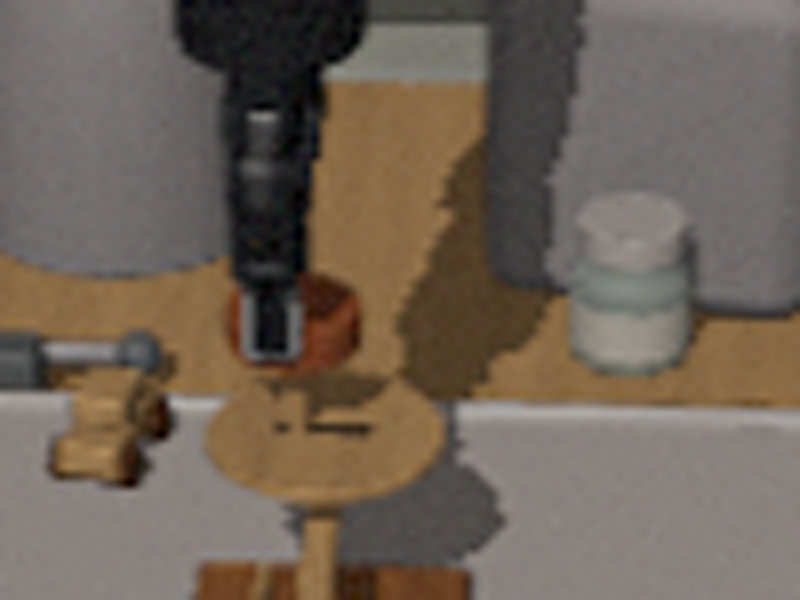

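The pan has not moved and the ring has dropped over the post, so it is threaded. I lower it to the pan, release it and lift clear.

jog_arm(
  increments=[
    [[0, 0, 0.03, 0, 0, 0, 120], [0, 0, 0.03, 0, 0, 0, 120], [0, 0, 0.03, 0, 0, 0, 120], [0, 0, 0.03, 0, 0, 0, 120], [0, 0, 0.02, 0, 0, 0, 120], [0, 0, 0.008, 0, 0, 0, 120], [0, 0, 0, 0, 0, 0, 120], [0, 0, 0, 0, 0, 0, 90], [0, 0, 0, 0, 0, 0, 40], [0, 0, 0, 0, 0, 0, 20], [0, 0, 0, 0, 0, 0, 20]],
  ],
)

```text
clock: 8.0
tcp_pos: [0.6002, -0.159, 0.1287]
orientation: [0.0, 1.0, 0.0, 0.0]
wrist_force: [-0.1, 0.6, -0.4]
finger_gap: 0.0788
grip_force: 0.0
```

jog_arm(
  increments=[
    [[0, 0, -0.08, 0, 0, 0, 20], [0, 0, -0.16, 0, 0, 0, 20], [0, 0, -0.16, 0, 0, 0, 20], [0, 0, -0.16, 0, 0, 0, 0], [-0.1, 0, -0.1, 0, 0, 0, 0], [-0.15, 0, 0, 0, 0, 0, 0], [-0.15, 0, 0, 0, 0, 0, 0], [-0.15, 0, 0, 0, 0, 0, 0], [-0.15, 0, 0, 0, 0, 0, 0], [0, 0, 0, 0, 0, 0, 0], [0, 0, 0, 0, 0, 0, 0], [0, 0, 0, 0, 0, 0, 0]],
  ],
)

```text
clock: 9.2
tcp_pos: [0.426, -0.1594, 0.2937]
orientation: [0.0, 1.0, 0.0, 0.001]
wrist_force: [-0.4, 0.0, -0.7]
finger_gap: 0.0853
grip_force: 0.0
```

```bash
python3 - <<'E'
from h import *
s=cams.read_camera("side");t=cams.read_camera("top"); st=env.get_state(); print(st["clock"],st["tcp_pos"])
a=s["pixels"][105:265,195:345]
b=t["pixels"][130:190,215:365]
A=cv2.resize(a[:,:,::-1],(562,600),interpolation=cv2.INTER_CUBIC)
cv2.imwrite("pics/b1.png",A)
np.save("side_b1.npy",s["pixels"]);np.save("top_b1.npy",t["pixels"])
E
```

```text
9.3 [ 0.42602801 -0.15919477  0.29322384]
```

View pics/b1.png

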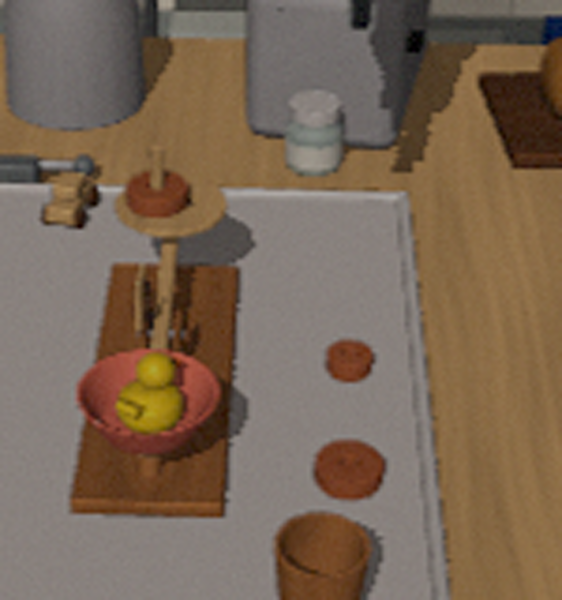

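The picture shows the ring flat on the pan around the post, with the beam still duck-heavy. I measure the bowl and pan shift against the first picture, which was at the −0.16 stop.

```bash
cat > tilt.py <<'E'
from h import *
# tilt from vertical image motion of bowl+duck (and pan front edge) against the first picture (stop, -0.16)
s=cams.read_camera("side"); st=env.get_state()
r0=cv2.resize(cv2.imread("pics/side0.png"),(512,384),interpolation=cv2.INTER_AREA).astype(np.float32)
r1=s["pixels"][:,:,::-1].astype(np.float32)
def shift(x0,x1,y0,y1):
    T=r0[y0:y1,x0:x1]; W=r1[y0-14:y1+14,x0-3:x1+3]; k=8
    f=lambda q:cv2.resize(q,None,fx=k,fy=k,interpolation=cv2.INTER_CUBIC)
    m=cv2.matchTemplate(f(W),f(T),cv2.TM_CCOEFF_NORMED); _,v,_,p=cv2.minMaxLoc(m)
    return p[0]/k-3,p[1]/k-14,v
def pxpermm(p): p=np.array(p); return (proj(s,p+[0,0,.001])-proj(s,p))[1]
for n,box,P,sg in(("duck",(222,246,200,224),[.59,.1,.08],1),("bowl rim",(214,256,208,232),[.59,.1,.08],1),("pan edge",(226,256,160,172),[.585,-.16,.11],-1)):
    dx,dy,v=shift(*box); dz=dy/pxpermm(P); th=-.16+sg*dz/130
    print(n,round(dx,2),round(dy,2),round(v,3),"dz mm",round(dz,1),"tilt",round(th,4),"duck excess g",round(-th/.00142,1))
E
python3 tilt.py
```

```text
duck 0.0 -0.38 0.97 dz mm 1.4 tilt -0.1494 duck excess g 105.2
bowl rim 0.0 -0.38 0.979 dz mm 1.4 tilt -0.1494 duck excess g 105.2
pan edge 0.0 0.5 0.88 dz mm -1.9 tilt -0.1451 duck excess g 102.2
```

The duck weighs about 183 g, so all three rings (200 g) are needed. Next I fetch the second big ring.

jog_arm(
  increments=[
    [[0, 0, 0, 0, 0, -0.04167, 0], [0, 0, 0, 0, 0, -0.04167, 0], [0, 0, 0, 0, 0, -0.04167, 0], [0, 0, 0, 0, 0, -0.04167, 0], [0.083, -0.141, 0, 0, 0, 0, 0], [0.083, -0.141, 0, 0, 0, 0, 0], [0.083, -0.141, 0, 0, 0, 0, 0], [0.083, -0.141, 0, 0, 0, 0, 0], [0.083, -0.141, 0, 0, 0, 0, 0], [0.083, -0.141, 0, 0, 0, 0, 0], [0, 0, 0.186, 0, 0, 0, 0], [0, 0, 0.186, 0, 0, 0, 0], [0, 0, 0.186, 0, 0, 0, 0], [0, 0, 0.186, 0, 0, 0, 0], [0, 0, 0.186, 0, 0, 0, 0], [0, 0, 0, 0, 0, 0, 0], [0, 0, 0, 0, 0, 0, 0], [0, 0, 0, 0, 0, 0, 0]],
  ],
)

```text
clock: 11.15
tcp_pos: [0.4292, 0.0866, 0.0629]
orientation: [0.0, 0.966, 0.259, 0.002]
wrist_force: [0.9, -0.1, 0.6]
finger_gap: 0.0854
grip_force: 0.0
```

jog_arm(
  increments=[
    [[-0.008, -0.005, 0.1, 0, 0, 0, 0], [0, 0, 0.07, 0, 0, 0, 0], [0, 0, 0.016, 0, 0, 0, 0], [0, 0, 0, 0, 0, 0, 0], [0, 0, 0, 0, 0, 0, 120], [0, 0, 0, 0, 0, 0, 120], [0, 0, 0, 0, 0, 0, 120], [0, 0, 0, 0, 0, 0, 120], [0, 0, 0, 0, 0, 0, 120], [0, 0, 0, 0, 0, 0, 120], [0, 0, -0.06, 0, 0, 0, 120], [0, 0, -0.18, 0, 0, 0, 120], [0, 0, -0.18, 0, 0, 0, 120], [0, 0, -0.18, 0, 0, 0, 120], [0, 0, -0.18, 0, 0, 0, 120], [0, 0, 0, 0, 0, 0, 120], [0, 0, 0, 0, 0, 0, 120]],
  ],
  force=25,
)

```text
clock: 12.85
tcp_pos: [0.4254, 0.0865, 0.2106]
orientation: [0.0, 0.966, 0.259, 0.002]
wrist_force: [-0.9, 0.7, -1.5]
finger_gap: 0.0546
grip_force: 27.1
```

jog_arm(
  increments=[
    [[0.0133, 0.1697, 0, 0, 0, 0, 120], [0.0133, 0.1697, 0, 0, 0, 0, 120], [0.0133, 0.1697, 0, 0, 0, 0, 120], [0.0133, 0.1697, 0, 0, 0, 0, 120], [0.0133, 0.1697, 0, 0, 0, 0, 120], [0.0133, 0.1697, 0, 0, 0, 0, 120], [0.0133, 0.1697, 0, 0, 0, 0, 120], [0, 0, 0, 0, 0, 0.04167, 120], [0, 0, 0, 0, 0, 0.04167, 120], [0, 0, 0, 0, 0, 0.04167, 120], [0, 0, 0, 0, 0, 0.04167, 120], [0, 0, 0.04, 0, 0, 0, 120], [0, 0, 0.04, 0, 0, 0, 120], [0, 0, 0, 0, 0, 0, 120], [0, 0, 0, 0, 0, 0, 120], [0, 0, 0, 0, 0, 0, 120]],
  ],
)

```text
clock: 14.45
tcp_pos: [0.5933, -0.1589, 0.1893]
orientation: [0.0, 1.0, 0.001, 0.0]
wrist_force: [-0.3, 0.6, -0.3]
finger_gap: 0.0546
grip_force: 27.2
```

```bash
python3 look.py g4
```

```text
14.5 [ 0.5934844  -0.15901949  0.18959413] [-0.38613391  0.43317022 -1.32613054]
[28 28  5 11 31] [30.         32.61290323]
[40 28  5 11 35] [41.68571429 33.54285714]
[ 29  46  16  12 148] [36.59459459 51.89189189]
8x scale px/m in x [-2472.7609145    -55.23515474]
```

View pics/g4.png

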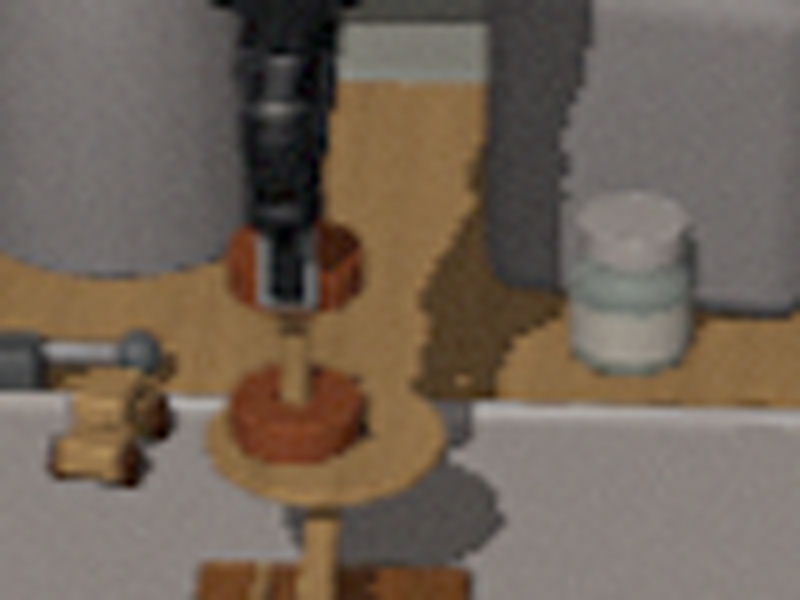

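The ring centre is at column ~295 and the post at ~294, so they are aligned. I lower the ring and check numerically that the beam does not move.

jog_arm(
  increments=[
    [[0, 0, 0.02, 0, 0, 0, 120], [0, 0, 0.02, 0, 0, 0, 120], [0, 0, 0.02, 0, 0, 0, 120], [0, 0, 0.02, 0, 0, 0, 120], [0, 0, 0.01, 0, 0, 0, 120], [0, 0, 0, 0, 0, 0, 120], [0, 0, 0, 0, 0, 0, 120], [0, 0, 0, 0, 0, 0, 120]],
  ],
)

```text
clock: 15.3
tcp_pos: [0.5935, -0.159, 0.167]
orientation: [0.0, 1.0, 0.0, 0.0]
wrist_force: [0.1, 0.2, -0.7]
finger_gap: 0.0549
grip_force: 27.2
```

```bash
python3 tilt.py
```

```text
duck 0.0 -0.38 0.969 dz mm 1.4 tilt -0.1494 duck excess g 105.2
bowl rim 0.0 -0.38 0.979 dz mm 1.4 tilt -0.1494 duck excess g 105.2
pan edge 0.0 0.5 0.884 dz mm -1.9 tilt -0.1451 duck excess g 102.2
```

jog_arm(
  increments=[
    [[0, 0, 0.03, 0, 0, 0, 120], [0, 0, 0.03, 0, 0, 0, 120], [0, 0, 0.03, 0, 0, 0, 120], [0, 0, 0.01, 0, 0, 0, 120], [0, 0, 0, 0, 0, 0, 120], [0, 0, 0, 0, 0, 0, 90], [0, 0, 0, 0, 0, 0, 40], [0, 0, 0, 0, 0, 0, 20], [0, 0, 0, 0, 0, 0, 20]],
  ],
)

```text
clock: 16.25
tcp_pos: [0.5935, -0.159, 0.1422]
orientation: [0.0, 1.0, 0.0, 0.0]
wrist_force: [0.4, -0.1, -0.4]
finger_gap: 0.0786
grip_force: 0.0
```

jog_arm(
  increments=[
    [[0, 0, -0.08, 0, 0, 0, 20], [0, 0, -0.16, 0, 0, 0, 20], [0, 0, -0.16, 0, 0, 0, 20], [0, 0, -0.12, 0, 0, 0, 0], [-0.136, -0.08, 0, 0, 0, 0, 0], [-0.136, -0.08, 0, 0, 0, 0, 0], [-0.136, -0.08, 0, 0, 0, 0, 0], [-0.136, -0.08, 0, 0, 0, 0, 0], [-0.136, -0.08, 0, 0, 0, 0, 0], [0, 0, 0.18, 0, 0, 0, 30], [0, 0, 0.18, 0, 0, 0, 30], [0, 0, 0.18, 0, 0, 0, 30], [0, 0, 0.18, 0, 0, 0, 30], [0, 0, 0, 0, 0, 0, 30], [0, 0, 0, 0, 0, 0, 30], [0, 0, 0, 0, 0, 0, 30]],
  ],
)

```text
clock: 17.85
tcp_pos: [0.4253, -0.0597, 0.0941]
orientation: [0.001, 1.0, 0.0, 0.002]
wrist_force: [-0.2, -0.7, 0.5]
finger_gap: 0.0751
grip_force: 0.0
```

```bash
python3 tilt.py; python3 look.py g5
```

```text
duck -0.12 -4.62 0.961 dz mm 17.0 tilt -0.0293 duck excess g 20.6
bowl rim 0.12 -4.38 0.951 dz mm 16.1 tilt -0.0363 duck excess g 25.6
pan edge 0.0 4.0 0.817 dz mm -15.5 tilt -0.0405 duck excess g 28.6
17.95 [ 0.42545018 -0.05976528  0.09418019] [-0.51229788 -0.13308078 -0.1921715 ]
[ 29  45  17  17 220] [36.74090909 53.32272727]
8x scale px/m in x [-2536.75133438   -63.51814154]
```

The duck is about 184 g, so adding the small ring gives about +16 g, within tolerance. Next I fetch the small ring.

jog_arm(
  increments=[
    [[-0.008, 0.002, 0.15, 0, 0, 0, 30], [0, 0, 0.12, 0, 0, 0, 30], [0, 0, 0.03, 0, 0, 0, 30], [0, 0, 0, 0, 0, 0, 30], [0, 0, 0, 0, 0, 0, 170], [0, 0, 0, 0, 0, 0, 170], [0, 0, 0, 0, 0, 0, 170], [0, 0, 0, 0, 0, 0, 170], [0, 0, 0, 0, 0, 0, 170], [0, 0, 0, 0, 0, 0, 170], [0, 0, 0, 0, 0, 0, 170], [0, 0, -0.06, 0, 0, 0, 170], [0, 0, -0.18, 0, 0, 0, 170], [0, 0, -0.18, 0, 0, 0, 170], [0, 0, -0.18, 0, 0, 0, 170], [0, 0, -0.18, 0, 0, 0, 170], [0, 0, 0, 0, 0, 0, 170]],
  ],
  force=25,
)

```text
clock: 19.65
tcp_pos: [0.4249, -0.0607, 0.2188]
orientation: [0.002, 1.0, 0.0, 0.006]
wrist_force: [1.6, -0.4, -0.8]
finger_gap: 0.0392
grip_force: 25.9
```

jog_arm(
  increments=[
    [[0.137, 0.0786, 0, 0, 0, 0, 170], [0.137, 0.0786, 0, 0, 0, 0, 170], [0.137, 0.0786, 0, 0, 0, 0, 170], [0.137, 0.0786, 0, 0, 0, 0, 170], [0.137, 0.0786, 0, 0, 0, 0, 170], [0, 0, 0.048, 0, 0, 0, 170], [0, 0, 0.048, 0, 0, 0, 170], [0, 0, 0.048, 0, 0, 0, 170], [0, 0, 0, 0, 0, 0, 170], [0, 0, 0, 0, 0, 0, 170], [0, 0, 0, 0, 0, 0, 170], [0, 0, 0, 0, 0, 0, 170]],
  ],
)

```text
clock: 20.85
tcp_pos: [0.5928, -0.1577, 0.1769]
orientation: [0.0, 1.0, 0.0, 0.001]
wrist_force: [-0.2, 0.8, 0.2]
finger_gap: 0.0395
grip_force: 25.9
```

```bash
python3 look.py g6
```

```text
20.9 [ 0.5927792  -0.15770192  0.17677491] [-0.64297625 -0.92663525 -0.84094194]
[40 33  3  9 22] [40.81818182 37.31818182]
[ 29  45  17  17 217] [36.68663594 53.36866359]
8x scale px/m in x [-2461.63982564   -55.57680755]
```

View pics/g6.png

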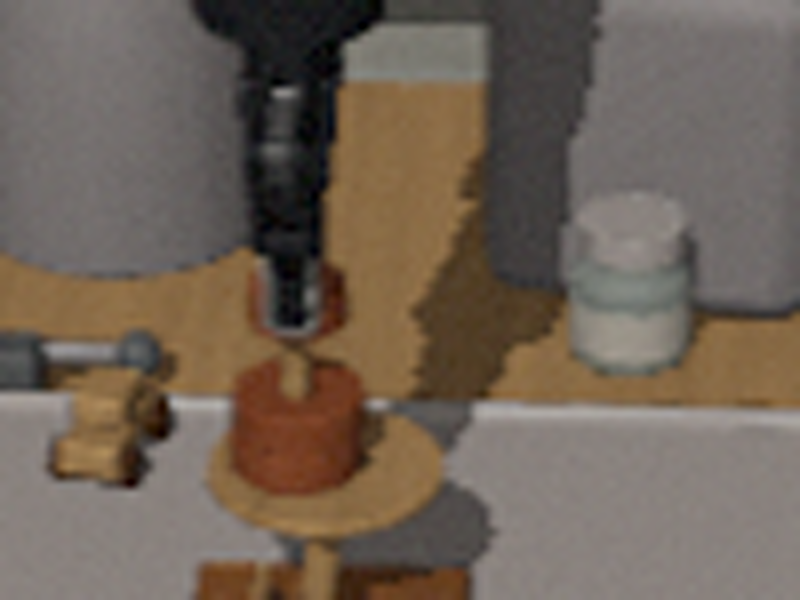

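The two big rings sit flat on the post. The small ring is centred at column ~297 and the post at ~296; y is 1 mm off, so I correct that and lower.

jog_arm(
  increments=[
    [[0, 0.005, 0, 0, 0, 0, 170], [0, 0, 0.02, 0, 0, 0, 170], [0, 0, 0.02, 0, 0, 0, 170], [0, 0, 0.02, 0, 0, 0, 170], [0, 0, 0.016, 0, 0, 0, 170], [0, 0, 0, 0, 0, 0, 170], [0, 0, 0, 0, 0, 0, 170], [0, 0, 0, 0, 0, 0, 170]],
  ],
)

```text
clock: 21.7
tcp_pos: [0.5927, -0.159, 0.157]
orientation: [0.0, 1.0, 0.0, 0.0]
wrist_force: [1.2, -0.8, 0.6]
finger_gap: 0.0391
grip_force: 25.9
```

```bash
python3 tilt.py
```

```text
duck -0.12 -6.0 0.979 dz mm 22.0 tilt 0.0096 duck excess g -6.7
bowl rim 0.12 -5.88 0.945 dz mm 21.6 tilt 0.006 duck excess g -4.3
pan edge -0.12 5.12 0.701 dz mm -19.9 tilt -0.0069 duck excess g 4.9
```

The beam dipped about 5 mm, so the ring is resting on the post's top. I feel along +x by about 1 mm.

jog_arm(
  increments=[
    [[0.003, 0, 0, 0, 0, 0, 170], [0.003, 0, 0, 0, 0, 0, 170], [0, 0, 0, 0, 0, 0, 170], [0, 0, 0, 0, 0, 0, 170], [0, 0, 0, 0, 0, 0, 170], [0, 0, 0, 0, 0, 0, 170]],
  ],
)

```text
clock: 22.35
tcp_pos: [0.594, -0.1589, 0.1568]
orientation: [0.0, 1.0, 0.0, -0.0]
wrist_force: [0.6, -0.4, -0.0]
finger_gap: 0.0391
grip_force: 25.9
```

```bash
python3 tilt.py
```

```text
duck 0.0 -4.38 0.963 dz mm 16.1 tilt -0.0363 duck excess g 25.6
bowl rim 0.12 -4.25 0.953 dz mm 15.6 tilt -0.0399 duck excess g 28.1
pan edge -0.12 3.88 0.817 dz mm -15.0 tilt -0.0443 duck excess g 31.2
```

The beam came back up, so the ring has dropped over the post. I lower it onto the stack, release, and retreat.

jog_arm(
  increments=[
    [[0, 0, 0.02, 0, 0, 0, 170], [0, 0, 0.02, 0, 0, 0, 170], [0, 0, 0.008, 0, 0, 0, 170], [0, 0, 0, 0, 0, 0, 170], [0, 0, 0, 0, 0, 0, 150], [0, 0, 0, 0, 0, 0, 110], [0, 0, 0, 0, 0, 0, 60], [0, 0, 0, 0, 0, 0, 40], [0, 0, 0, 0, 0, 0, 40]],
  ],
)

```text
clock: 23.3
tcp_pos: [0.5941, -0.159, 0.145]
orientation: [0.0, 1.0, 0.0, 0.0]
wrist_force: [-0.1, 0.1, 0.4]
finger_gap: 0.0718
grip_force: 0.0
```

jog_arm(
  increments=[
    [[0, 0, -0.08, 0, 0, 0, 40], [0, 0, -0.16, 0, 0, 0, 40], [0, 0, -0.16, 0, 0, 0, 40], [0, 0, -0.16, 0, 0, 0, 40], [-0.1, 0, -0.1, 0, 0, 0, 0], [-0.15, 0, 0, 0, 0, 0, 0], [-0.15, 0, 0, 0, 0, 0, 0], [-0.15, 0, 0, 0, 0, 0, 0], [-0.15, 0, 0, 0, 0, 0, 0], [0, 0, 0, 0, 0, 0, 0], [0, 0, 0, 0, 0, 0, 0], [0, 0, 0, 0, 0, 0, 0], [0, 0, 0, 0, 0, 0, 0], [0, 0, 0, 0, 0, 0, 0], [0, 0, 0, 0, 0, 0, 0]],
  ],
)

```text
clock: 24.8
tcp_pos: [0.4196, -0.159, 0.3094]
orientation: [-0.0, 1.0, 0.0, -0.0]
wrist_force: [0.4, -0.3, -0.8]
finger_gap: 0.0855
grip_force: 0.0
```

```bash
python3 tilt.py; python3 look.py g7; python3 - <<'E'
from h import *
t=cams.read_camera("top");save(t,"top7")
hsv=cv2.cvtColor(t["pixels"],cv2.COLOR_RGB2HSV)
m=(((hsv[...,0]<12)|(hsv[...,0]>172))&(hsv[...,1]>110)&(hsv[...,2]>60)).astype(np.uint8)
k,l,st,ce=cv2.connectedComponentsWithStats(m)
for i in range(1,k):
    if 30<st[i,4]<800: print(st[i],ce[i],at_z(t,ce[i],.14)[:2])
# side column profile of the stack: left/right edge of clay colour per row
s=cams.read_camera("side")["pixels"];h=cv2.cvtColor(s,cv2.COLOR_RGB2HSV)
m=((h[...,0]<12)|(h[...,0]>172))&(h[...,1]>110)&(h[...,2]>60)
for r in range(135,175):
    c=np.flatnonzero(m[r,220:260])
    if len(c): print(r,c.min()+220,c.max()+220,len(c))
E
```

```text
duck -0.12 -6.62 0.966 dz mm 24.3 tilt 0.0272 duck excess g -19.2
bowl rim 0.12 -6.5 0.932 dz mm 23.9 tilt 0.0237 duck excess g -16.7
pan edge -0.12 5.75 0.637 dz mm -22.3 tilt 0.0117 duck excess g -8.3
24.9 [ 0.41937785 -0.15897182  0.30953444] [-0.04707506  0.22141104 -0.17860296]
[ 29  43  16  21 264] [36.68560606 53.76893939]
8x scale px/m in x [-2621.49582626   -52.66910601]
[312 153  20  20 287] [321.81881533 162.65853659] [ 0.59208897 -0.15551272]
[315 183  16   6  47] [323.4893617  186.31914894] [ 0.52367136 -0.15762585]
[181 205  19  21 196] [190.51020408 215.02040816] [0.45266251 0.22659753]
[422 275  35  23 255] [437.98039216 284.78823529] [ 0.23695165 -0.46641345]
[414 294  11  24  98] [418.17346939 304.39795918] [ 0.18414939 -0.4085051 ]
[417 319   9  17  50] [421.14 326.9 ] [ 0.12219948 -0.41337455]
148 235 240 6
149 232 241 7
150 232 242 7
151 232 242 7
152 232 242 11
153 231 243 13
154 230 244 15
155 230 244 14
156 230 244 15
157 229 244 15
158 229 244 16
159 230 245 16
160 229 245 17
161 230 244 15
162 229 244 15
163 229 244 16
164 229 244 16
165 230 243 14
166 230 243 14
167 231 242 12
168 235 238 4
```

```bash
python3 -c "
from workcell import ticket
print(ticket.hand_in())"
```

```text
the job is handed in; nothing more can be done
None
```

I threaded all three rings (200 g) on the post and handed the job in. The beam's tilt measured +0.012 to +0.027 rad, inside the 0.038 limit, so the duck weighs roughly 185 g; the hand-in gave no verdict.

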